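Put the hand tools back in the foam of the drawer tray

ROBOT

A 6-joint arm with a two-finger parallel gripper is mounted at the origin on the work surface. World frame = base frame: x ahead of the robot, y to its left, z up, the work surface at z = 0. Lengths are in mm, angles in rad, forces in N, time in s.
With the tool pointing down it reaches from about 300 to 775 mm from the base axis. Payload 14.6 kg.
Tool frame: the origin (TCP) lies on the front face of the gripper's body, between the roots of the fingers; the fingertips stand 97 mm ahead of it and the grasp point (between the pads) lies 78 mm ahead of it; z points along the fingers, y is the line along which they close (so a half turn about z gives the same grasp; the last joint's range is limited). The gripper opens to 94 mm and grips with 3 to 60 N. Pads are 16 mm wide; open, the fingers measure 119 mm over their backs; the gripper's body (75 mm by 177 mm) begins 78 mm behind the grasp point.
Start: joints at [1.094, 0.3, 1.521, -0, 1.321, -0.067], TCP at [219.131, 504.452, 302.646] pointing down, gripper open.
Joint ranges: [-3.03, 3.03], [-0.79, 2.21], [0.23, 2.52], [-1.04, 4.18], [0, 3.07], [-2.55, 2.55]. Speed limits (rad/s): [2.22, 2.22, 2.57, 3.14, 3.14, 3.14].

INTERFACE

Orientations are given as [roll, pitch, yaw] about the fixed x, y, z axes, in that order (R = Rz(yaw) Ry(pitch) Rx(roll)).
In Python, from cell import * gives the robot as it stands.
- The arm moves only by the tool carry_out, never from a script. Its arguments are lists of equal length, an entry for each row: "slide": the shift along the world's x, y, z scaled (see below), a list of three; "dr": the turn, a rotation vector about the world's x, y, z scaled (see below), a list of three; "gripper": the opening in per cent of the stroke, from 0 (shut) to 100 (fully open). A call has 1 to 10 rows; each row is the pose to reach, as a shift and turn from the pose commanded when the call began, turning the shorter way round; what a row does not reach only later rows make up. The controller multiplies each number of a shift by 0.25 m and each number of a turn by 360 degrees. A row lasts 1/12 s, in which the tool goes at most 41.7 mm and 7.16 degrees, less where a joint would pass 70% of its speed; a pose out of reach is approached as far as the arm can. A call with a number of a shift or a turn outside -1 to 1 is refused whole. A call with a gripper value outside its range is refused whole. The fingers move at their own pace and stop on an object; "newtons" is the grip in N (left out, the last holds). Time passes only in rows, so rows that repeat a pose let the fingers close. It gives the time, the measured TCP pose, the force, the opening and the grip force at its end, in the units of the state.
- read_state(): the state, without advancing time (a new reading comes with each control period).
- camera(name): name is "side" or "top" or "wrist"; returns the picture (480x640x3 uint8, red, green, blue); there is no depth.
- camera_model(name): a dict with "vfov" (degrees; the focal length in pixels is half the picture's height over the tangent of half this angle, whatever the lens; pixels are square), "cx", "cy" (the principal point, pixels), "R" (3x3) and "t" (3): a world point X has camera coordinates R X + t. Camera axes: x right, y down, z forward; pixel columns grow to the right and rows downward; lengths in mm; the calibration is good to about 2 mm. A picture is of the moment at which its call begins: read the wrist's pose just before it. camera_model takes no time and is no camera call; for the wrist camera it gives the pose at the moment of the call.
- sign_off(): hands the job in; it is judged then, once.
The state is a dict: "clock": time; "joints": joint angles; "qd": joint speeds; "effort": joint torques, N m; "eef_pos": TCP position; "eef_rot": TCP orientation; "wrist_force": force on the tool from outside, world axes, zero at the start; "moment": the same for the moment, N m; "finger_gap": finger opening in mm; "finger_force": force on a finger pad.
Only numpy, scipy, OpenCV 4.12 (cv2) and the standard library are available. Lean on these libraries where they do the work, as an engineer would, in place of code of your own. Each camera call takes 0.05 s, during which the arm holds its last target. There are 200 camera calls.

TASK

Put the four tools lying on the bench back in the red drawer tray, each right down in the foam cut-out of its own shape: the locking pliers, the screwdriver, the adjustable wrench and the deep black socket, which stands upright. Set each one down rather than dropping it, and leave the spray can and the oil bottle standing where they are.

Things in the scene. Friction and masses are not known exactly. Their poses are not given: they have to be found in the camera images.
- pliers: Locking pliers lying flat, blue handles, steel jaws, 158 long, 48 wide, 16 high, about 240 g. Origin: underside, between the handles. x along the tool to the jaws. Handles: from x = -85 mm; from -14 to 50 mm the sides are parallel, 44 mm apart: grip across y at x = 0. Jaws: x = 51 to 73 mm, 21 wide. A 12 mm adjusting screw sticks out behind one handle.
- screwdriver: Screwdriver with an orange and black handle, lying level on its handle, 164 long, about 120 g. Origin: at mid-length, at the height of the handle's underside. x along the tool towards the tip. Handle: x = -82 to 13 mm, 29 wide, 28 high, flat-sided: grip across y at x = -30 mm. Shaft: 7 mm thick, x = 13 to 82 mm, 14 mm above the bench.
- wrench: Adjustable wrench of plain bright steel, lying flat, 154 long, about 160 g. Origin: on the underside, at mid-length. x along the tool towards the jaws. Handle: x = -77 to 27 mm, 19 wide, 10 high: grip across y at x = 0. Head with open jaws: x = 26 to 77 mm, 41 wide, 13 high.
- socket: Deep impact socket, a black steel cylinder with a red band, standing upright, 38 mm across (33 mm in its lowest 22 mm), 70 high, about 360 g. Origin: centre of its underside. z up; turning about z does not matter.
- pliers_insert: Foam insert in the red tray, black, cut-out with yellow floor, 200 x 109 x 18, one of four side by side in any order. Origin: under its centre, 3 mm above the bench; yellow floor at z = 6, foam top at 18. The tool's origin and x go over the insert's. Cut-out like the pliers: x = -99 to 63 mm, 68 wide, then to 84 mm, 40 wide. Finger notch to the floor, 44 (x) by 96 (y), at x = 0.
- screwdriver_insert: Foam insert in the red tray, black, cut-out with yellow floor, 200 x 109 x 18, one of four side by side in any order. Origin: under its centre, 3 mm above the bench; yellow floor at z = 6, foam top at 18. The tool's origin and x go over the insert's. Cut-out like the screwdriver: x = -93 to 24 mm, 49 wide, then to 93 mm, 23 wide. Finger notch to the floor, 44 (x) by 80 (y), at x = -30.
- wrench_insert: Foam insert in the red tray, black, cut-out with yellow floor, 200 x 109 x 18, one of four side by side in any order. Origin: under its centre, 3 mm above the bench; yellow floor at z = 6, foam top at 18. The tool's origin and x go over the insert's. Cut-out like the wrench: x = -88 to 22 mm, 37 wide, then to 88 mm, 64 wide. Finger notch to the floor, 44 (x) by 72 (y), at x = 0.
- socket_insert: Foam insert in the red tray, black, cut-out with yellow floor, 200 x 109 x 18, one of four side by side in any order. Origin: under its centre, 3 mm above the bench; yellow floor at z = 6, foam top at 18. The tool's origin goes over the insert's. Round hole 56 across at the origin. Two small bright sockets stay at x = -72 and 72 mm, 33 wide, 38 high: close the fingers along y.
- spray_can: Blue and white spray can standing upright beside the tools, 66 across, 190 high. Origin: centre of its underside. Not to be disturbed.
- oil_bottle: Small yellow oil bottle with a red cap, standing upright among the tools, 42 across, 105 high. Origin: centre of its underside. Not to be disturbed.
Mind the look-alikes: they are no part of the job. There is more than one size of the socket; the job needs the middle-sized.

How it is judged (in metres and radians):
At the end, for the whole second after the job is handed in: Each tool is within 15 mm of the centre of its own insert and down in its cut-out (underside no more than 5 mm above the yellow floor, level to 0.12 rad, the long tools along the cut-out to 0.3 rad), released and at rest; the spray can and the oil bottle stand within 40 mm of where they were (horizontal distance between pliers and pliers_insert below 0.015 m and z of pliers in the frame of pliers_insert below 0.011 m and angle between each of pliers, screwdriver, wrench, socket's own z axis and vertical below 0.12 rad and linear speed of each of pliers, screwdriver, wrench, socket below 0.02 m/s and angle between the x axis of pliers and the x axis of pliers_insert, either way round below 0.3 rad and horizontal distance between screwdriver and screwdriver_insert below 0.015 m and z of screwdriver in the frame of screwdriver_insert below 0.011 m and angle between the x axis of screwdriver and the x axis of screwdriver_insert, either way round below 0.3 rad and horizontal distance between wrench and wrench_insert below 0.015 m and z of wrench in the frame of wrench_insert below 0.011 m and angle between the x axis of wrench and the x axis of wrench_insert, either way round below 0.3 rad and horizontal distance between socket and socket_insert below 0.015 m and z of socket in the frame of socket_insert below 0.011 m and angle between each of spray_can, oil_bottle's own z axis and vertical below 0.4 rad and distance of each of spray_can, oil_bottle from where it was at the start of the episode below 0.04 m); the robot touches nothing.
It fails at once if a tool is let go in the air, more than 60 mm above the bench ((height (world z) of pliers above 0.06 m and contact force between the fingers and pliers below 0.05 N) or (height (world z) of screwdriver above 0.06 m and contact force between the fingers and screwdriver below 0.05 N) or (height (world z) of wrench above 0.06 m and contact force between the fingers and wrench below 0.05 N) or (height (world z) of socket above 0.06 m and contact force between the fingers and socket below 0.05 N)).
It fails at once if the spray can is knocked over or pushed more than 40 mm (angle between spray_can's own z axis and vertical above 0.4 rad or distance of spray_can from where it was at the start of the episode above 0.04 m).
It fails at once if the oil bottle is knocked over or pushed more than 40 mm (angle between oil_bottle's own z axis and vertical above 0.4 rad or distance of oil_bottle from where it was at the start of the episode above 0.04 m).
It also fails if it takes over 115 s, if anything falls off the work surface, if the arm or the gripper's body presses on something with over 40 N, if the wrist force passes 120 N, or if a joint passes its speed limit or range.

## Working session

There is one attempt and no reset: what is moved stays moved. The work goes in short steps, Python scripts to look and compute and a tool call to move; the robot and the scene stay as the last step left them, time stands still between calls to the robot, and variables do not carry over. Pictures are saved under pics/ and viewed, at most 14 in all, crops included, and the job is handed in when it is done.

Besides the shell and the picture viewer there is one more tool, called after "Request:" by a JSON object that holds its "name" and its "arguments", one argument or row to a line. carry_out: Moves the arm, as the interface text tells. Its arguments: {"type":"object","properties":{"slide":{"type":"array","items":{"type":"array","items":{"type":"number","minimum":-1,"maximum":1}}},"dr":{"type":"array","items":{"type":"array","items":{"type":"number","minimum":-1,"maximum":1}}},"gripper":{"type":"array","items":{"type":"number"}},"newtons":{"type":"number"}},"required":["slide","dr","gripper"]}

```bash
mkdir -p pics; python3 - <<'E'
from cell import *
import cv2
for n in ("top","side"):
    im=camera(n); cv2.imwrite(f"pics/{n}0.png",im[:,:,::-1]); m=camera_model(n); print(n,m)
print(read_state())
E
```

```text
top {'vfov': 46.343550119763066, 'cx': 313.3456814856182, 'cy': 250.74216223843325, 'R': array([[ 0.01699061, -0.99972017,  0.01645897],
       [-0.99506826, -0.01851591, -0.09744906],
       [ 0.09772655, -0.01472208, -0.99510441]]), 't': array([  -6.91962271,  551.51311035, 1109.86969232])}
side {'vfov': 51.782689465580006, 'cx': 315.45836494936276, 'cy': 236.87192910568774, 'R': array([[ 0.77623649, -0.63025415, -0.01538261],
       [-0.42550549, -0.50574695, -0.75044327],
       [ 0.46519027,  0.58906683, -0.66075584]]), 't': array([-436.00728039,  309.41902712,  822.25904284])}
{'clock': 0.1, 'joints': array([ 1.09440928e+00,  3.00385701e-01,  1.52150825e+00, -2.37164867e-06,
        1.32070013e+00, -6.66004363e-02]), 'qd': array([ 0.00139892, -0.00059263, -0.00333102, -0.00026914, -0.00127308,
       -0.00031644]), 'effort': array([ 1.97765985e-03, -5.32641506e+01, -3.53281760e+01,  7.09506590e-02,
        2.34438863e-02, -5.54932228e-05]), 'eef_pos': array([219.06913847, 504.34236904, 302.16393555]), 'eef_rot': array([-3.14059329e+00, -6.43540868e-05,  2.73180659e+00]), 'wrist_force': array([-0.73365703,  0.08314203, -0.56263405]), 'moment': array([0.04267032, 0.00480155, 0.01477686]), 'finger_force': 0.0, 'finger_gap': 94.154506644515}
```

View pics/top0.png

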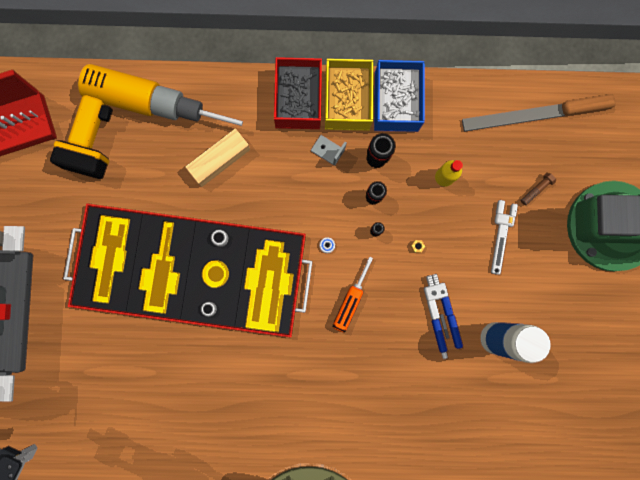

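View pics/side0.png

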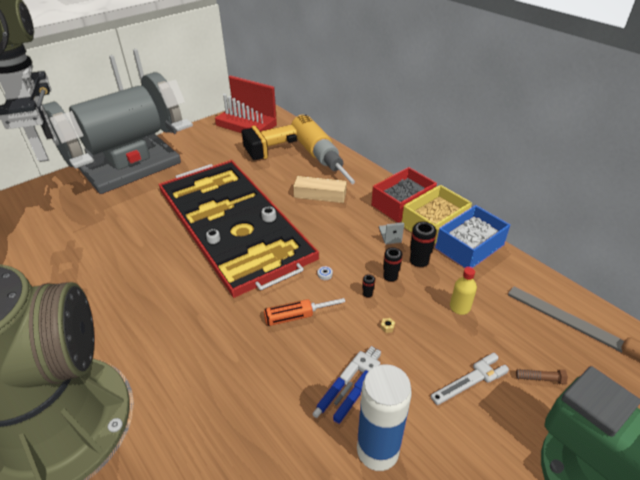

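The top view shows the tray at (187,270) with four inserts. The screwdriver is at (353,295), the pliers at (443,315), the wrench at (502,238) and three black sockets at u≈378, v=150/191/229. The oil bottle is at (450,172) and the can at (518,342).

```bash
cat > h.py <<'E'
import numpy as np, cv2
from cell import *
def K(m):
    f=240/np.tan(np.radians(m['vfov'])/2); return f
def ray(m,uv,z):
    uv=np.atleast_2d(np.float64(uv)); f=K(m)
    d=np.c_[(uv[:,0]-m['cx'])/f,(uv[:,1]-m['cy'])/f,np.ones(len(uv))]@m['R']
    c=-m['R'].T@m['t']; s=(z-c[2])/d[:,2]
    return (c+d*s[:,None])[:,:2]
def proj(m,X):
    c=np.atleast_2d(X)@m['R'].T+m['t']; return c[:,:2]/c[:,2:]*K(m)+[m['cx'],m['cy']]
def comps(mask,mina=30):
    n,l,s,c=cv2.connectedComponentsWithStats(mask.astype(np.uint8))
    return [(l==i,s[i],c[i]) for i in range(1,n) if s[i][4]>=mina]
def rect(m,mask,z):
    v,u=np.nonzero(mask); p=ray(m,np.c_[u,v],z).astype(np.float32)
    (c,wh,a)=cv2.minAreaRect(p); w,h=wh
    if w<h: a+=90; w,h=h,w
    return np.round(c,1),np.round((w,h),1),round((a+90)%180-90,1)
E
python3 - <<'E'
from h import *
im=cv2.imread('pics/top0.png'); m=camera_model('top')
hsv=cv2.cvtColor(im,cv2.COLOR_BGR2HSV); H,S,V=cv2.split(hsv)
uu,vv=np.meshgrid(np.arange(640),np.arange(480))
def box(a,b,c,d): return (uu>=a)&(uu<b)&(vv>=c)&(vv<d)
red=((H<6)|(H>174))&(S>150)&(V>60)
t=max(comps(red&box(60,315,195,345)),key=lambda c:c[1][4])[0]
t=cv2.morphologyEx(t.astype(np.uint8),cv2.MORPH_CLOSE,np.ones((3,3)))
for z in (21,25): print('tray',z,rect(m,t,z))
yel=(H>18)&(H<35)&(S>150)&(V>60)
for q in comps(yel&box(75,305,205,335),100): print('yel',rect(m,q[0],15),q[1][4],ray(m,[q[2]],15))
org=(H>4)&(H<16)&(S>200)&(V>150)&box(325,380,255,335)
for q in comps(org,20): print('orange',rect(m,q[0],20),q[1][4])
blue=(H>105)&(H<130)&(S>120)&box(415,475,265,365)
for q in comps(blue,20): print('blue',rect(m,q[0],12),q[1][4])
gray=(S<60)&(V>110)
for n,b,z in (('wrench',(480,525,190,280),10),('plj',(420,470,268,365),14),('shaft',(350,380,255,300),14)):
    for q in comps(gray&box(*b),20): print(n,rect(m,q[0],z),q[1],q[2])
blk=(V<60)&box(355,400,130,240)
for q in comps(blk,20): print('blk',q[1],q[2],ray(m,[q[2]],35))
a=cv2.resize(im[195:345,60:310],None,fx=2,fy=2,interpolation=cv2.INTER_CUBIC)
b=cv2.resize(im[130:365,320:560],None,fx=2.5,fy=2.5,interpolation=cv2.INTER_CUBIC)
o=np.zeros((600,800,3),np.uint8);
cv2.imwrite('pics/c1.png',b); cv2.imwrite('pics/c2.png',a)
E
```

```text
tray 21 (array([509.2, 257.1]), array([452.7, 212.3]), 83.2)
tray 25 (array([508.9, 256.3]), array([451.1, 211.6]), 83.2)
yel (array([528.3, 421.1]), array([177.4,  70.2]), -7.1) 2326 [[537.79732451 419.98599333]]
yel (array([515.3, 311.7]), array([186.7,  79.2]), -7.2) 2116 [[497.80817049 313.91397786]]
yel (array([481.8,  94. ]), array([184.6,  97.1]), -6.5) 3262 [[478.21543097  94.61426373]]
yel (array([502.6, 202.1]), array([55.1, 52.8]), 1.8) 610 [[502.61086857 202.35861951]]
orange (array([437.8, -69.9]), array([88.4, 28.3]), -24.0) 443
blue (array([ 411.9, -281.8]), array([105.5,  16.6]), 17.2) 397
blue (array([ 385.1, -255.7]), array([66.6, 15.5]), 14.7) 251
wrench (array([ 588.8, -388.7]), array([154.3,  40.8]), -9.7) [492 200  26  74 681] [502.25550661 231.43171806]
plj (array([ 465. , -251.3]), array([89.2, 43. ]), 14.0) [425 274  23  46 524] [434.6259542 294.0629771]
plj (array([ 346., -265.]), array([12.1,  8.1]), -0.3) [442 352   5   7  27] [444.18518519 355.11111111]
shaft (array([511.9, -99.7]), array([67.9, 15.5]), -19.8) [354 257  19  32 131] [363.5648855  273.05343511]
blk [367 133  28  35 413] [378.10169492 153.46004843] [[ 753.7769881  -126.44648479]]
blk [375 138  16  15 178] [382.57865169 144.76966292] [[ 772.23510229 -135.56110354]]
blk [366 182  20  22 175] [373.65714286 194.85714286] [[ 667.39437018 -117.87029059]]
blk [372 184  12  12  95] [377.34736842 189.70526316] [[ 678.20548742 -125.33752298]]
blk [370 223  14  13 108] [376.16666667 229.53703704] [[ 596.25578444 -123.42182014]]
```

View pics/c1.png

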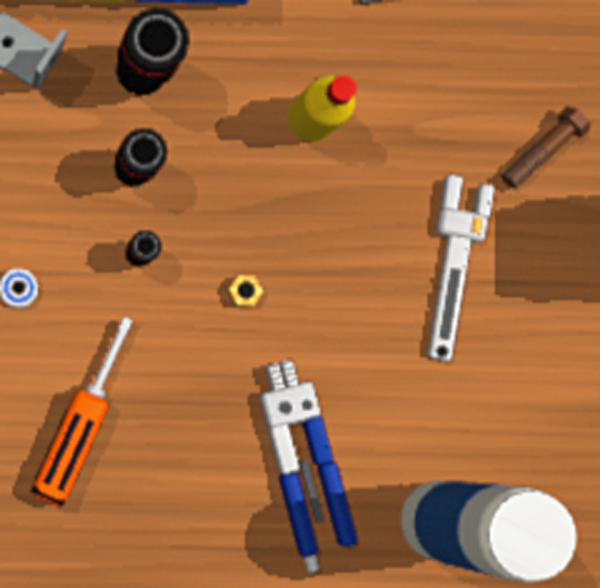

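View pics/c2.png

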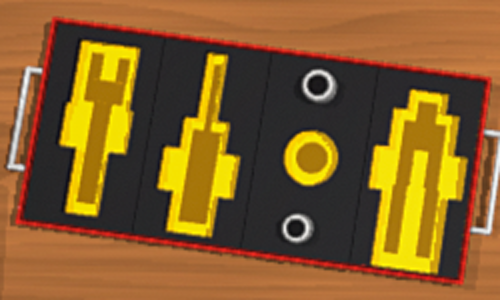

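The crops confirm the insert order from the left: wrench, screwdriver, socket, pliers, all with head or tip towards +x. The middle socket's top is at about (377,191). The can's top is at about (531,344) and the bottle's cap at about (456,166).

```bash
python3 - <<'E'
from h import *
im=cv2.imread('pics/top0.png'); m=camera_model('top')
c=lambda x,y:(320+x/2.5,130+y/2.5)
P=lambda n,x,y,z:print(n,np.round(ray(m,[c(x,y)],z)[0],1))
P('can top',532,535,190); P('can bottom-left edge',404,520,5)
P('oil cap',343,89,105); P('socket top',143,152,70); P('socket base',134,170,5)
P('sd handle end',50,494,14);P('sd butt tip',126,322,14);P('sd neck',96,394,14)
P('w end',440,357,10)
hsv=cv2.cvtColor(im,cv2.COLOR_BGR2HSV); H,S,V=cv2.split(hsv)
uu,vv=np.meshgrid(np.arange(640),np.arange(480))
b=(uu>415)&(uu<475)&(vv>265)&(vv<365)
mk=b&(((H>105)&(H<130)&(S>120))|((S<60)&(V>110)))
print('pliers',rect(m,mk,13)); 
mk=b&((H>105)&(H<130)&(S>120)); print('handles',rect(m,mk,13))
mk=b&(vv<310)&((S<60)&(V>110))&(uu<460); 
for r in (283,290,296): 
  u=np.nonzero(mk[r])[0]; print(r,u.min(),u.max(),ray(m,[((u.min()+u.max())/2,r)],14))
E
```

```text
can top [ 381.6 -374.5]
can bottom-left edge [ 380.8 -344.7]
oil cap [ 713.7 -270. ]
socket top [ 668.6 -120.5]
socket base [ 666.8 -121.5]
sd handle end [397.5 -53.9]
sd butt tip [ 538.4 -114.6]
sd neck [479.  -90.5]
w end [ 514.5 -374.6]
pliers (array([ 426.1, -261.5]), array([169.5,  48.1]), 15.1)
handles (array([ 408. , -266.4]), array([105.3,  48.1]), 15.0)
283 429 444 [[ 491.18726009 -250.47202628]]
290 425 446 [[ 476.8508471  -248.35632697]]
296 427 446 [[ 464.65669484 -250.35292389]]
```

Request:
{"name": "carry_out", "arguments": {
  "slide": [
    [0.45, -1, -0.2],
    [0.45, -1, -0.2],
    [0.45, -1, -0.2],
    [0.45, -1, -0.2],
    [0.45, -1, -0.2],
    [0.45, -1, -0.2],
    [0.45, -1, -0.2],
    [0.45, -1, -0.2]
  ],
  "dr": [
    [0, 0, 0],
    [0, 0, 0],
    [0, 0, 0],
    [0, 0, 0],
    [0, 0, 0],
    [0, 0, 0],
    [0, 0, 0],
    [0, 0, 0]
  ],
  "gripper": [100, 100, 100, 100, 100, 100, 100, 100],
  "newtons": 40
}}

```text
clock: 0.77
eef_pos: [332.6, 251.0, 251.7]
eef_rot: [-3.14, -0.0, 2.728]
wrist_force: [-1.3, 0.1, -0.7]
finger_gap: 94.0
finger_force: 0.0
```

```bash
python3 - <<'E'
from h import *
m=camera_model('top');s=camera_model('side')
for z in (0,50,100,150): print(z,ray(m,[(568,225)],z).round(),ray(s,[(543,470),(548,430),(562,395)],z).round().tolist())
E
```

```text
0 [[ 618. -532.]] [[555.0, -557.0], [619.0, -527.0], [694.0, -507.0]]
50 [[ 611. -508.]] [[525.0, -560.0], [584.0, -532.0], [654.0, -513.0]]
100 [[ 603. -484.]] [[495.0, -563.0], [550.0, -536.0], [615.0, -519.0]]
150 [[ 595. -460.]] [[464.0, -566.0], [515.0, -541.0], [575.0, -526.0]]
```

Request:
{"name": "carry_out", "arguments": {
  "slide": [
    [0.44, -1, -0.2],
    [0.44, -1, -0.2],
    [0.44, -1, -0.2],
    [0.44, -1, -0.2],
    [0.44, -1, -0.2],
    [0.44, -1, -0.2],
    [0.44, -1, -0.2],
    [0.44, -1, -0.2]
  ],
  "dr": [
    [0, 0, 0],
    [0, 0, 0],
    [0, 0, 0],
    [0, 0, 0],
    [0, 0, 0],
    [0, 0, 0],
    [0, 0, 0],
    [0, 0, 0]
  ],
  "gripper": [100, 100, 100, 100, 100, 100, 100, 100]
}}

```text
clock: 1.43
eef_pos: [442.8, 1.3, 201.7]
eef_rot: [-3.141, -0.001, 2.728]
wrist_force: [-0.6, 0.2, -0.5]
finger_gap: 94.3
finger_force: 0.0
```

Request:
{"name": "carry_out", "arguments": {
  "slide": [
    [0, -0.3, 0],
    [0, -0.3, 0],
    [0, -0.3, 0],
    [0, -0.3, 0],
    [0, -0.3, 0]
  ],
  "dr": [
    [0, 0, 0],
    [0, 0, 0],
    [0, 0, 0],
    [0, 0, 0],
    [0, 0, 0]
  ],
  "gripper": [100, 100, 100, 100, 100]
}}

```text
clock: 1.85
eef_pos: [441.6, -69.6, 202.6]
eef_rot: [3.141, -0.0, 2.732]
wrist_force: [0.4, 0.8, -0.3]
finger_gap: 93.7
finger_force: 0.0
```

```bash
python3 - <<'E'
from h import *
m=camera_model('wrist'); im=camera('wrist'); s=read_state(); print(s['eef_pos'],s['eef_rot'])
p=np.array(s['eef_pos'])
for X in ((441.4,-72.1,14),(469,-84,14),(538.4,-114.6,14)): print(proj(m,X))
o=im[:,:,::-1].copy()
for X in ((441.4,-72.1,14),(469,-84,14),(538.4,-114.6,14),(p[0],p[1],14)):
    u=proj(m,X)[0]; cv2.circle(o,(int(u[0]),int(u[1])),4,(255,0,255),1)
cv2.imwrite('pics/w1.png',o)
E
```

```text
[441.64857238 -69.35992003 202.65153543] [ 3.14144371e+00 -2.21334390e-04  2.73275026e+00]
[[319.15391457 245.66849478]]
[[319.40174997 282.05894518]]
[[319.23551571 365.39158237]]
```

View pics/w1.png

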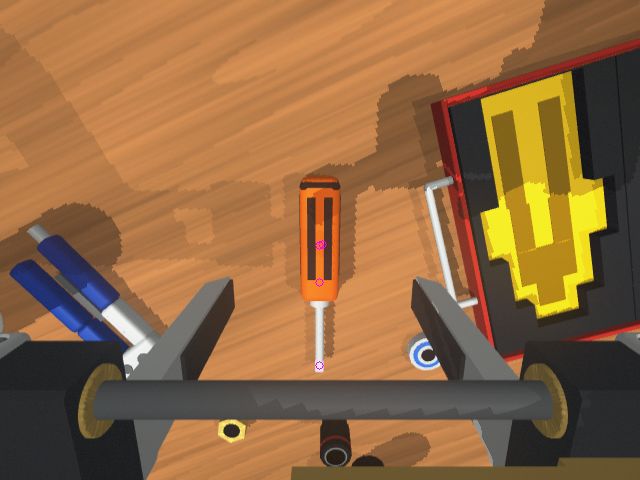

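The projected marks fall on the handle axis and the tip (319,365), so the fit is good and I can descend and grip.

Request:
{"name": "carry_out", "arguments": {
  "slide": [
    [0, 0, -0.15],
    [0, 0, -0.28],
    [0, 0, -0.36],
    [0, 0, -0.4],
    [0, 0, -0.4],
    [0, 0, -0.4],
    [0, 0, -0.4],
    [0, 0, -0.4],
    [0, 0, -0.4],
    [0, 0, -0.4]
  ],
  "dr": [
    [0, 0, 0],
    [0, 0, 0],
    [0, 0, 0],
    [0, 0, 0],
    [0, 0, 0],
    [0, 0, 0],
    [0, 0, 0],
    [0, 0, 0],
    [0, 0, 0],
    [0, 0, 0]
  ],
  "gripper": [100, 100, 100, 100, 100, 0, 0, 0, 0, 0]
}}

```text
clock: 2.73
eef_pos: [441.9, -70.6, 103.3]
eef_rot: [3.141, 0.001, 2.732]
wrist_force: [-0.0, 0.7, 0.3]
finger_gap: 64.1
finger_force: 0.0
```

Request:
{"name": "carry_out", "arguments": {
  "slide": [
    [0, 0, 0],
    [0, 0, 0],
    [0, 0, 0],
    [0, 0, 0],
    [0, 0, 0],
    [0, 0, 0],
    [0, 0, 0],
    [0, 0, 0]
  ],
  "dr": [
    [0, 0, 0],
    [0, 0, 0],
    [0, 0, 0],
    [0, 0, 0],
    [0, 0, 0],
    [0, 0, 0],
    [0, 0, 0],
    [0, 0, 0]
  ],
  "gripper": [0, 0, 0, 0, 0, 0, 0, 0]
}}

```text
clock: 3.4
eef_pos: [441.6, -70.6, 102.6]
eef_rot: [-3.142, -0.0, 2.732]
wrist_force: [-0.3, -0.4, 1.1]
finger_gap: 28.8
finger_force: 40.0
```

Request:
{"name": "carry_out", "arguments": {
  "slide": [
    [0, 0, 0.08],
    [0, 0, 0.2],
    [0, 0, 0.32],
    [0.1, 1, 0.32],
    [0.1, 1, 0.32],
    [0.1, 1, 0.32],
    [0.1, 1, 0.32],
    [0.1, 1, 0.32],
    [0.1, 1, 0.32],
    [0.1, 1, 0.32]
  ],
  "dr": [
    [0, 0, 0],
    [0, 0, 0],
    [0, 0, 0],
    [0, 0, 0.015],
    [0, 0, 0.03],
    [0, 0, 0.046],
    [0, 0, 0.046],
    [0, 0, 0.046],
    [0, 0, 0.046],
    [0, 0, 0.046]
  ],
  "gripper": [0, 0, 0, 0, 0, 0, 0, 0, 0, 0]
}}

```text
clock: 4.23
eef_pos: [466.4, 184.9, 182.6]
eef_rot: [3.14, 0.0, 3.025]
wrist_force: [0.5, -0.0, -1.1]
finger_gap: 28.6
finger_force: 40.0
```

Request:
{"name": "carry_out", "arguments": {
  "slide": [
    [0.076, 0.542, 0],
    [0.076, 0.542, 0],
    [0.076, 0.542, 0],
    [0.076, 0.542, 0],
    [0.076, 0.542, 0],
    [0.076, 0.542, 0]
  ],
  "dr": [
    [0, 0, 0],
    [0, 0, 0],
    [0, 0, 0],
    [0, 0, 0],
    [0, 0, 0],
    [0, 0, 0]
  ],
  "gripper": [0, 0, 0, 0, 0, 0]
}}

```text
clock: 4.73
eef_pos: [485.3, 314.7, 182.0]
eef_rot: [-3.141, -0.001, 3.022]
wrist_force: [0.1, -1.1, -1.4]
finger_gap: 28.7
finger_force: 40.0
```

```bash
python3 - <<'E'
from h import *
m=camera_model('wrist'); im=camera('wrist'); s=read_state(); print(s['eef_pos'],s['eef_rot'],s['finger_force'],s['finger_gap'])
o=im[:,:,::-1].copy()
a=np.radians(-6.9); c=np.array([515.4,311.1])
for l in (-93,93,-30):
    u=proj(m,(c[0]+l*np.cos(a),c[1]+l*np.sin(a),21))[0]; cv2.circle(o,(int(u[0]),int(u[1])),4,(255,0,255),1)
cv2.imwrite('pics/w2.png',o)
E
```

```text
[485.43751901 314.06497979 182.176176  ] [-3.14075029e+00 -8.55041743e-04  3.02071475e+00] 39.99938428401947 28.398989111519878
```

View pics/w2.png

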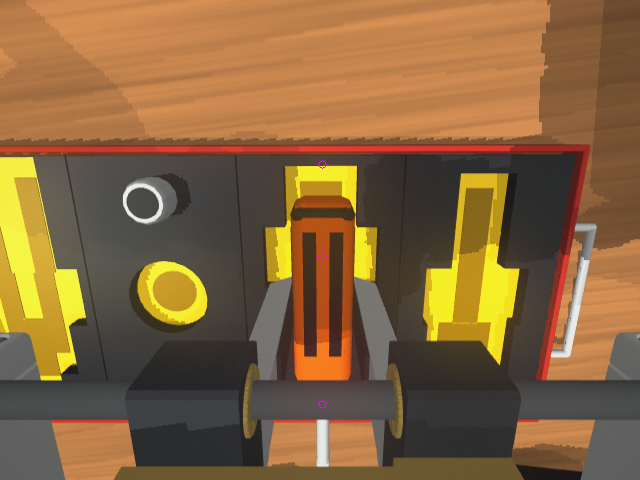

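The tool hangs centred over the screwdriver cut-out. The projected end mark (322,164) sits on the cut-out's edge.

Request:
{"name": "carry_out", "arguments": {
  "slide": [
    [0, 0, -0.1],
    [0, 0, -0.17],
    [0, 0, -0.22],
    [0, 0, -0.25],
    [0, 0, -0.27],
    [0, 0, -0.282],
    [0, 0, -0.282],
    [0, 0, -0.282]
  ],
  "dr": [
    [0, 0, 0],
    [0, 0, 0],
    [0, 0, 0],
    [0, 0, 0],
    [0, 0, 0],
    [0, 0, 0],
    [0, 0, 0],
    [0, 0, 0]
  ],
  "gripper": [0, 0, 0, 0, 0, 0, 0, 0]
}}

```text
clock: 5.45
eef_pos: [485.9, 315.0, 112.7]
eef_rot: [3.141, 0.001, 3.021]
wrist_force: [0.3, 0.2, -1.2]
finger_gap: 28.8
finger_force: 40.0
```

Request:
{"name": "carry_out", "arguments": {
  "slide": [
    [0, 0, 0],
    [0, 0, 0],
    [0, 0, 0],
    [0, 0, 0],
    [0, 0, 0],
    [0, 0, 0.05],
    [0, 0, 0.15],
    [0, 0, 0.3],
    [0, 0, 0.4],
    [0, 0, 0.4]
  ],
  "dr": [
    [0, 0, 0],
    [0, 0, 0],
    [0, 0, 0],
    [0, 0, 0],
    [0, 0, 0],
    [0, 0, 0],
    [0, 0, 0],
    [0, 0, 0],
    [0, 0, 0],
    [0, 0, 0]
  ],
  "gripper": [46, 46, 46, 46, 46, 46, 46, 46, 46, 46]
}}

```text
clock: 6.28
eef_pos: [486.9, 315.7, 218.8]
eef_rot: [3.136, 0.007, 3.021]
wrist_force: [0.2, 0.1, 0.5]
finger_gap: 43.3
finger_force: 0.0
```

```bash
python3 - <<'E'
from h import *
im=camera('top'); cv2.imwrite('pics/t2.png',im[:,:,::-1])
m=camera_model('wrist'); im=camera('wrist'); s=read_state(); print(s['eef_pos'],s['eef_rot'],s['finger_force'],s['finger_gap'])
cv2.imwrite('pics/w3.png',im[:,:,::-1])
E
```

```text
[485.75072484 315.02621658 213.55116576] [3.14026909e+00 1.85754841e-03 3.02087406e+00] 0.0 43.5175036522909
```

View pics/w3.png

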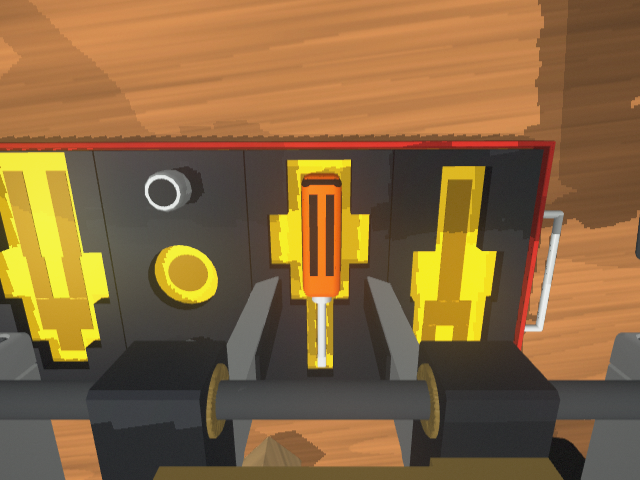

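The screwdriver is seated, centred in its cut-out (321,235). The middle socket is next.

Request:
{"name": "carry_out", "arguments": {
  "slide": [
    [0.4, -1, 0],
    [0.4, -1, 0],
    [0.4, -1, 0],
    [0.4, -1, 0],
    [0.4, -1, 0],
    [0.4, -1, 0],
    [0.4, -1, 0],
    [0.4, -1, 0]
  ],
  "dr": [
    [0, 0, 0],
    [0, 0, 0],
    [0, 0, 0],
    [0, 0, 0],
    [0, 0, 0],
    [0, 0, 0],
    [0, 0, 0],
    [0, 0, 0]
  ],
  "gripper": [80, 80, 80, 80, 80, 80, 80, 80]
}}

```text
clock: 7.05
eef_pos: [586.2, 61.2, 210.7]
eef_rot: [-3.141, -0.002, 3.017]
wrist_force: [-0.7, 0.6, 0.2]
finger_gap: 75.3
finger_force: 0.0
```

Request:
{"name": "carry_out", "arguments": {
  "slide": [
    [0.332, -0.744, 0],
    [0.332, -0.744, 0],
    [0.332, -0.744, 0],
    [0.332, -0.744, 0],
    [0.332, -0.744, 0],
    [0.332, -0.744, 0],
    [0.332, -0.744, 0],
    [0.332, -0.744, 0]
  ],
  "dr": [
    [0, 0, 0],
    [0, 0, 0],
    [0, 0, 0],
    [0, 0, 0],
    [0, 0, 0],
    [0, 0, 0],
    [0, 0, 0],
    [0, 0, 0]
  ],
  "gripper": [80, 80, 80, 80, 80, 80, 80, 80]
}}

```text
clock: 7.72
eef_pos: [668.2, -119.8, 211.0]
eef_rot: [3.141, -0.002, 3.021]
wrist_force: [-1.0, 0.2, 0.9]
finger_gap: 75.4
finger_force: 0.0
```

```bash
python3 - <<'E'
from h import *
m=camera_model('wrist'); im=camera('wrist'); s=read_state(); print(s['eef_pos'],s['eef_rot'],s['finger_gap'])
o=im[:,:,::-1].copy()
for x,y,z in ((668.5,-121,70),(668.5,-121,0),(649.5,-121,70)):
    u=proj(m,(x,y,z))[0]; print(u); cv2.circle(o,(int(u[0]),int(u[1])),4,(255,0,255),1)
cv2.imwrite('pics/w4.png',o)
E
```

```text
[ 668.3033781  -119.4137797   211.50523648] [ 3.14125865e+00 -1.38123520e-03  3.02217878e+00] 75.13754868820376
[320.15488036 266.33308896]
[320.65606938 237.7952665 ]
[316.4496712  238.11330786]
```

View pics/w4.png

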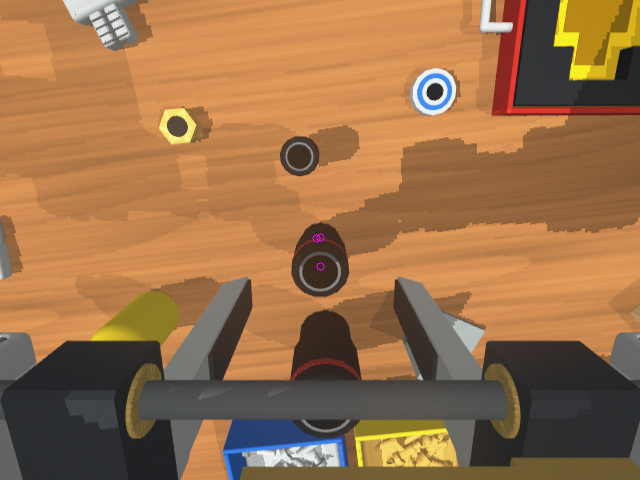

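The middle socket's top is at (320,270), within 3 mm of my estimate, with the fingers either side of it.

Request:
{"name": "carry_out", "arguments": {
  "slide": [
    [0.008, 0, -0.12],
    [0.008, 0, -0.22],
    [0.008, 0, -0.3],
    [0.008, 0, -0.34],
    [0.008, 0, -0.34],
    [0.008, 0, -0.34],
    [0.008, 0, -0.34],
    [0.008, 0, -0.34],
    [0.008, 0, -0.34],
    [0.008, 0, -0.34]
  ],
  "dr": [
    [0, 0, 0],
    [0, 0, 0],
    [0, 0, 0],
    [0, 0, 0],
    [0, 0, 0],
    [0, 0, 0],
    [0, 0, 0],
    [0, 0, 0],
    [0, 0, 0],
    [0, 0, 0]
  ],
  "gripper": [80, 80, 80, 80, 60, 0, 0, 0, 0, 0]
}}

```text
clock: 8.6
eef_pos: [670.8, -121.1, 128.0]
eef_rot: [-3.141, 0.001, 3.021]
wrist_force: [-1.6, -5.6, 2.8]
finger_gap: 39.0
finger_force: 2.8
```

Request:
{"name": "carry_out", "arguments": {
  "slide": [
    [0, 0, 0],
    [0, 0, 0],
    [0, 0, 0],
    [0, 0, 0],
    [0, 0, 0],
    [0, 0, 0]
  ],
  "dr": [
    [0, 0, 0],
    [0, 0, 0],
    [0, 0, 0],
    [0, 0, 0],
    [0, 0, 0],
    [0, 0, 0]
  ],
  "gripper": [0, 0, 0, 0, 0, 0]
}}

```text
clock: 9.1
eef_pos: [670.9, -121.2, 127.9]
eef_rot: [-3.141, 0.001, 3.021]
wrist_force: [-1.1, -1.1, 6.0]
finger_gap: 37.0
finger_force: 40.0
```

Request:
{"name": "carry_out", "arguments": {
  "slide": [
    [0, 0, 0.08],
    [0, 0, 0.2],
    [0, 0, 0.35],
    [0, 0, 0.4],
    [-0.336, 0.65, 0.4],
    [-0.336, 0.65, 0.4],
    [-0.336, 0.65, 0.4],
    [-0.336, 0.65, 0.4],
    [-0.336, 0.65, 0.4],
    [-0.336, 0.65, 0.4]
  ],
  "dr": [
    [0, 0, 0],
    [0, 0, 0],
    [0, 0, 0],
    [0, 0, 0],
    [0, 0, 0],
    [0, 0, 0],
    [0, 0, 0],
    [0, 0, 0],
    [0, 0, 0],
    [0, 0, 0]
  ],
  "gripper": [0, 0, 0, 0, 0, 0, 0, 0, 0, 0]
}}

```text
clock: 9.93
eef_pos: [585.0, 44.6, 226.3]
eef_rot: [3.141, -0.002, 3.024]
wrist_force: [0.4, -0.2, -3.4]
finger_gap: 37.0
finger_force: 40.0
```

Request:
{"name": "carry_out", "arguments": {
  "slide": [
    [-0.336, 0.645, 0],
    [-0.336, 0.645, 0],
    [-0.336, 0.645, 0],
    [-0.336, 0.645, 0],
    [-0.336, 0.645, 0],
    [-0.336, 0.645, 0],
    [-0.336, 0.645, 0]
  ],
  "dr": [
    [0, 0, 0],
    [0, 0, 0],
    [0, 0, 0],
    [0, 0, 0],
    [0, 0, 0],
    [0, 0, 0],
    [0, 0, 0]
  ],
  "gripper": [0, 0, 0, 0, 0, 0, 0]
}}

```text
clock: 10.52
eef_pos: [502.7, 202.8, 226.5]
eef_rot: [-3.141, -0.0, 3.022]
wrist_force: [-0.0, 0.0, -4.1]
finger_gap: 36.8
finger_force: 40.0
```

```bash
python3 - <<'E'
from h import *
m=camera_model('wrist'); im=camera('wrist'); s=read_state(); print(s['eef_pos'],s['eef_rot'],s['finger_gap'],s['finger_force'])
o=im[:,:,::-1].copy()
x,y,z=s['eef_pos']
for X in ((502.6,202.6,21),(474.8,206,21),(x,y,z-57)):
    u=proj(m,X)[0]; print(u); cv2.circle(o,(int(u[0]),int(u[1])),4,(255,0,255),1)
cv2.imwrite('pics/w5.png',o)
E
```

```text
[503.07092498 202.09157256 226.57154219] [-3.14111439e+00 -3.67858626e-04  3.02071260e+00] 37.0638614828255 39.96575211232994
[322.04944277 238.63332592]
[322.06307213 204.55776609]
[320.31815791 333.13183467]
```

View pics/w5.png

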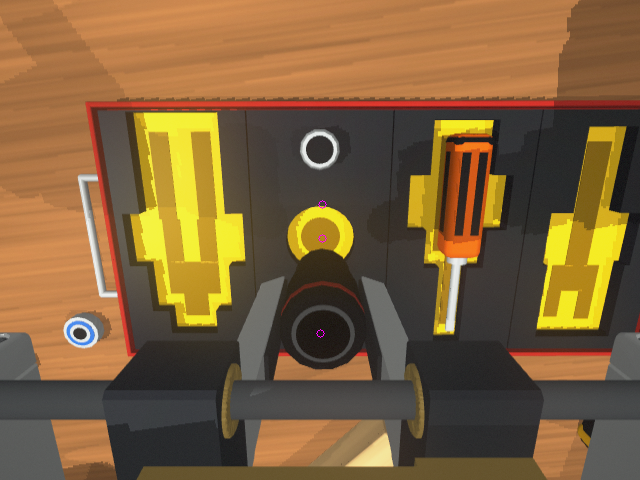

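The socket hangs over its hole. The hole's centre is at (321,236), against a predicted (322,239).

Request:
{"name": "carry_out", "arguments": {
  "slide": [
    [0, 0, -0.12],
    [0, 0, -0.2],
    [0, 0, -0.26],
    [0, 0, -0.3],
    [0, 0, -0.325],
    [0, 0, -0.345],
    [0, 0, -0.355],
    [0, 0, -0.361],
    [0, 0, -0.361],
    [0, 0, -0.361]
  ],
  "dr": [
    [0, 0, 0],
    [0, 0, 0],
    [0, 0, 0],
    [0, 0, 0],
    [0, 0, 0],
    [0, 0, 0],
    [0, 0, 0],
    [0, 0, 0],
    [0, 0, 0],
    [0, 0, 0]
  ],
  "gripper": [0, 0, 0, 0, 0, 0, 0, 0, 0, 0]
}}

```text
clock: 11.4
eef_pos: [502.8, 202.8, 137.4]
eef_rot: [3.141, 0.001, 3.021]
wrist_force: [0.4, 0.4, -4.0]
finger_gap: 37.2
finger_force: 40.0
```

Request:
{"name": "carry_out", "arguments": {
  "slide": [
    [0, 0, -0.006],
    [0, 0, -0.006],
    [0, 0, -0.006],
    [0, 0, -0.006],
    [0, 0, -0.006],
    [0, 0, -0.006],
    [0, 0, 0.05],
    [0, 0, 0.2],
    [0, 0, 0.34],
    [0, 0, 0.4]
  ],
  "dr": [
    [0, 0, 0],
    [0, 0, 0],
    [0, 0, 0],
    [0, 0, 0],
    [0, 0, 0],
    [0, 0, 0],
    [0, 0, 0],
    [0, 0, 0],
    [0, 0, 0],
    [0, 0, 0]
  ],
  "gripper": [0, 0, 60, 60, 60, 60, 60, 60, 60, 60]
}}

```text
clock: 12.23
eef_pos: [503.4, 203.0, 241.3]
eef_rot: [3.139, 0.005, 3.021]
wrist_force: [0.4, -0.2, 0.3]
finger_gap: 56.5
finger_force: 0.0
```

```bash
python3 - <<'E'
from h import *
im=camera('wrist'); s=read_state(); print(s['eef_pos'],s['eef_rot'],s['finger_gap'],s['finger_force'])
cv2.imwrite('pics/w6.png',im[:,:,::-1])
E
```

```text
[503.79388042 203.15518698 242.60214226] [3.1384275  0.00673371 3.02096099] 56.027255165433225 0.0
```

View pics/w6.png

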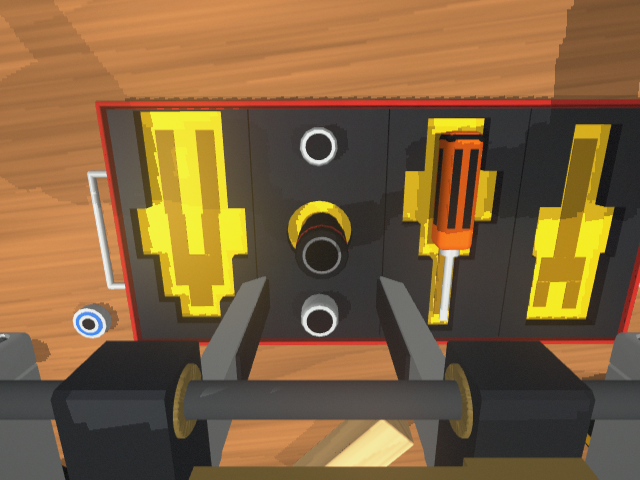

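The socket stands in its hole at (321,245). The pliers are next.

Request:
{"name": "carry_out", "arguments": {
  "slide": [
    [-0.1, -1, 0],
    [-0.1, -1, 0],
    [-0.1, -1, 0],
    [-0.1, -1, 0],
    [-0.1, -1, 0],
    [-0.1, -1, 0],
    [-0.1, -1, 0],
    [-0.1, -1, 0]
  ],
  "dr": [
    [0, 0, 0.01],
    [0, 0, 0.02],
    [0, 0, 0.03],
    [0, 0, 0.04],
    [0, 0, 0.05],
    [0, 0, 0.061],
    [0, 0, 0.061],
    [0, 0, 0.061]
  ],
  "gripper": [95, 95, 95, 95, 95, 95, 95, 95]
}}

```text
clock: 12.95
eef_pos: [477.4, -49.0, 236.6]
eef_rot: [3.141, -0.0, -2.883]
wrist_force: [-0.1, 0.5, 1.3]
finger_gap: 89.3
finger_force: 0.0
```

Request:
{"name": "carry_out", "arguments": {
  "slide": [
    [-0.138, -0.838, 0],
    [-0.138, -0.838, 0],
    [-0.138, -0.838, 0],
    [-0.138, -0.838, 0],
    [-0.138, -0.838, 0],
    [-0.138, -0.838, 0],
    [-0.138, -0.838, 0],
    [-0.138, -0.838, 0]
  ],
  "dr": [
    [0, 0, 0],
    [0, 0, 0],
    [0, 0, 0],
    [0, 0, 0],
    [0, 0, 0],
    [0, 0, 0],
    [0, 0, 0],
    [0, 0, 0]
  ],
  "gripper": [95, 95, 95, 95, 95, 95, 95, 95]
}}

```text
clock: 13.62
eef_pos: [443.6, -255.6, 236.5]
eef_rot: [3.141, -0.0, -2.879]
wrist_force: [0.2, -0.3, -0.2]
finger_gap: 89.3
finger_force: 0.0
```

```bash
python3 - <<'E'
from h import *
m=camera_model('wrist'); im=camera('wrist'); s=read_state(); print(s['eef_pos'],s['eef_rot'],s['joints'][5],s['finger_gap'])
o=im[:,:,::-1].copy(); a=np.radians(15.1)
for x,y in ((-85,0),(0,22),(0,-22),(6,0),(73,0)):
    X=(437.4+x*np.cos(a)-y*np.sin(a),-258.4+x*np.sin(a)+y*np.cos(a),14)
    u=proj(m,X)[0]; print(u); cv2.circle(o,(int(u[0]),int(u[1])),4,(255,0,255),1)
cv2.imwrite('pics/w7.png',o)
E
```

```text
[ 443.70236462 -255.22569154  236.64170078] [ 3.14102482e+00 -1.68789082e-04 -2.87801199e+00] -2.428129549860479 89.28223846660968
[320.16059318 120.84057259]
[346.39359348 225.59683203]
[294.76865547 225.72989809]
[320.60828553 232.48063819]
[320.89535489 304.0665    ]
```

View pics/w7.png

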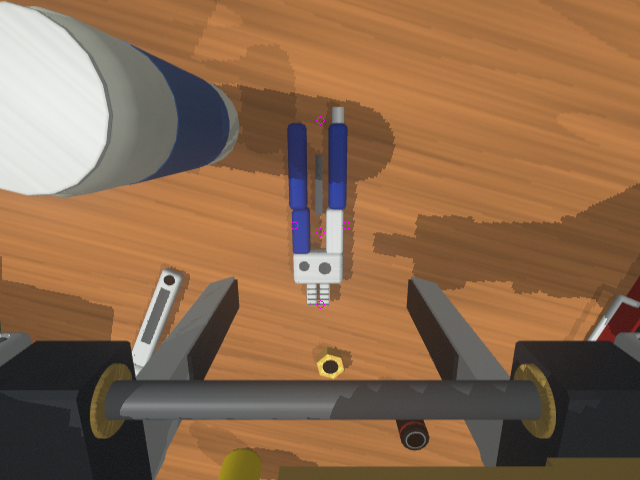

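The pliers' jaw end (318,304) and handle ends (≈124) match the marks. The can stands clear to the upper left. I'll check the camera's offset before descending.

```bash
python3 - <<'E'
from h import *
m=camera_model('wrist'); s=read_state(); c=-m['R'].T@m['t']; print(c, c-s['eef_pos'], np.linalg.norm(c[:2]-[381.6,-374.5]))
E
```

```text
[ 366.75641495 -275.49940719  319.12049218] [-76.94594967 -20.27371566  82.4787914 ] 100.10718951764633
```

Request:
{"name": "carry_out", "arguments": {
  "slide": [
    [0, 0, -0.15],
    [0, 0, -0.3],
    [0, 0, -0.4],
    [0, 0, -0.48],
    [0, 0, -0.53],
    [0, 0, -0.547],
    [0, 0, -0.547],
    [0, 0, -0.547],
    [0, 0, -0.547],
    [0, 0, -0.547]
  ],
  "dr": [
    [0, 0, 0],
    [0, 0, 0],
    [0, 0, 0],
    [0, 0, 0],
    [0, 0, 0],
    [0, 0, 0],
    [0, 0, 0],
    [0, 0, 0],
    [0, 0, 0],
    [0, 0, 0]
  ],
  "gripper": [95, 95, 95, 95, 95, 95, 0, 0, 0, 0]
}}

```text
clock: 14.5
eef_pos: [443.6, -256.7, 101.1]
eef_rot: [-3.14, 0.001, -2.879]
wrist_force: [0.4, -0.6, 0.5]
finger_gap: 65.8
finger_force: 0.0
```

Request:
{"name": "carry_out", "arguments": {
  "slide": [
    [0, 0, 0],
    [0, 0, 0],
    [0, 0, 0],
    [0, 0, 0],
    [0, 0, 0],
    [0, 0, 0],
    [0, 0, 0]
  ],
  "dr": [
    [0, 0, 0],
    [0, 0, 0],
    [0, 0, 0],
    [0, 0, 0],
    [0, 0, 0],
    [0, 0, 0],
    [0, 0, 0]
  ],
  "gripper": [0, 0, 0, 0, 0, 0, 0]
}}

```text
clock: 15.08
eef_pos: [443.3, -257.0, 100.5]
eef_rot: [-3.141, 0.0, -2.879]
wrist_force: [-0.6, -1.1, 5.6]
finger_gap: 43.3
finger_force: 40.0
```

Request:
{"name": "carry_out", "arguments": {
  "slide": [
    [0, 0, 0.08],
    [0, 0, 0.2],
    [0, 0, 0.32],
    [0, 0, 0.36],
    [0.1, 0.7, 0.36],
    [0.1, 0.7, 0.36],
    [0.1, 0.7, 0.36],
    [0.1, 0.7, 0.36],
    [0.1, 0.7, 0.36],
    [0.1, 0.7, 0.36]
  ],
  "dr": [
    [0, 0, 0],
    [0, 0, 0],
    [0, 0, 0],
    [0, 0, 0],
    [0, 0, -0.01],
    [0, 0, -0.025],
    [0, 0, -0.04],
    [0, 0, -0.055],
    [0, 0, -0.061],
    [0, 0, -0.061]
  ],
  "gripper": [0, 0, 0, 0, 0, 0, 0, 0, 0, 0]
}}

```text
clock: 15.92
eef_pos: [468.0, -79.2, 189.2]
eef_rot: [3.141, -0.002, 3.022]
wrist_force: [-0.2, 0.1, -2.6]
finger_gap: 43.4
finger_force: 40.0
```

Request:
{"name": "carry_out", "arguments": {
  "slide": [
    [0.109, 0.7, 0],
    [0.109, 0.7, 0],
    [0.109, 0.7, 0],
    [0.109, 0.7, 0],
    [0.109, 0.7, 0],
    [0.109, 0.7, 0],
    [0.109, 0.7, 0]
  ],
  "dr": [
    [0, 0, 0],
    [0, 0, 0],
    [0, 0, 0],
    [0, 0, 0],
    [0, 0, 0],
    [0, 0, 0],
    [0, 0, 0]
  ],
  "gripper": [0, 0, 0, 0, 0, 0, 0]
}}

```text
clock: 16.5
eef_pos: [495.2, 92.5, 189.3]
eef_rot: [-3.141, -0.001, 3.022]
wrist_force: [-0.8, -0.4, -2.3]
finger_gap: 43.4
finger_force: 40.0
```

```bash
python3 - <<'E'
from h import *
m=camera_model('wrist'); im=camera('wrist'); s=read_state(); print(s['eef_pos'],s['eef_rot'],s['finger_gap'],s['finger_force'])
o=im[:,:,::-1].copy(); a=np.radians(-6.8)
for x,y in ((-99,34),(-99,-34),(0,48),(0,-48)):
    X=(489.5+x*np.cos(a)-y*np.sin(a),93.9+x*np.sin(a)+y*np.cos(a),21)
    u=proj(m,X)[0]; print(u); cv2.circle(o,(int(u[0]),int(u[1])),4,(255,0,255),1)
cv2.imwrite('pics/w8.png',o)
E
```

```text
[495.24839761  91.92736583 189.50118191] [-3.14108740e+00 -1.08943182e-03  3.02081737e+00] 43.824017572018874 39.984771609306335
[376.22572657  96.02559315]
[269.704994    96.26819254]
[390.67346232 244.81991154]
[255.7391479  245.04977425]
```

View pics/w8.png

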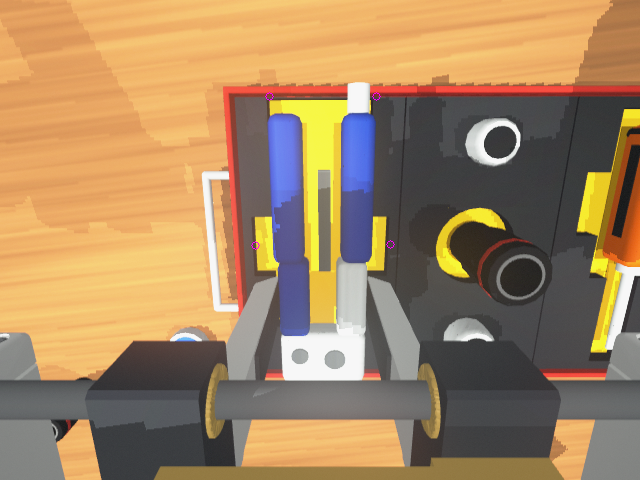

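The notch (254–386) is centred under the pliers, but the rear screw leaves little room. I'll shift 6 mm forward while lowering.

Request:
{"name": "carry_out", "arguments": {
  "slide": [
    [0.024, -0.003, -0.1],
    [0.024, -0.003, -0.18],
    [0.024, -0.003, -0.24],
    [0.024, -0.003, -0.28],
    [0.024, -0.003, -0.3],
    [0.024, -0.003, -0.315],
    [0.024, -0.003, -0.323],
    [0.024, -0.003, -0.323],
    [0.024, -0.003, -0.323]
  ],
  "dr": [
    [0, 0, 0],
    [0, 0, 0],
    [0, 0, 0],
    [0, 0, 0],
    [0, 0, 0],
    [0, 0, 0],
    [0, 0, 0],
    [0, 0, 0],
    [0, 0, 0]
  ],
  "gripper": [0, 0, 0, 0, 0, 0, 0, 0, 0]
}}

```text
clock: 17.3
eef_pos: [501.6, 92.4, 110.0]
eef_rot: [3.141, 0.001, 3.021]
wrist_force: [-0.1, -0.3, -1.4]
finger_gap: 43.5
finger_force: 40.0
```

Request:
{"name": "carry_out", "arguments": {
  "slide": [
    [0, 0, 0],
    [0, 0, 0],
    [0, 0, 0],
    [0, 0, 0],
    [0, 0, 0],
    [0, 0, 0.04],
    [0, 0, 0.14],
    [0, 0, 0.3],
    [0, 0, 0.4],
    [0, 0, 0.4]
  ],
  "dr": [
    [0, 0, 0],
    [0, 0, 0],
    [0, 0, 0],
    [0, 0, 0],
    [0, 0, 0],
    [0, 0, 0],
    [0, 0, 0],
    [0, 0, 0],
    [0, 0, 0],
    [0, 0, 0]
  ],
  "gripper": [60, 60, 60, 60, 60, 60, 60, 60, 60, 60]
}}

```text
clock: 18.13
eef_pos: [502.9, 92.7, 215.3]
eef_rot: [3.14, 0.008, 3.021]
wrist_force: [-0.4, -0.0, -0.3]
finger_gap: 56.4
finger_force: 0.0
```

```bash
python3 - <<'E'
from h import *
im=camera('wrist'); s=read_state(); print(s['eef_pos'],s['eef_rot'],s['finger_gap'],s['finger_force'])
cv2.imwrite('pics/w9.png',im[:,:,::-1])
E
```

```text
[502.12346817  92.57982423 212.49150266] [3.14040348 0.00519103 3.02095868] 56.33057696199448 0.0
```

View pics/w9.png

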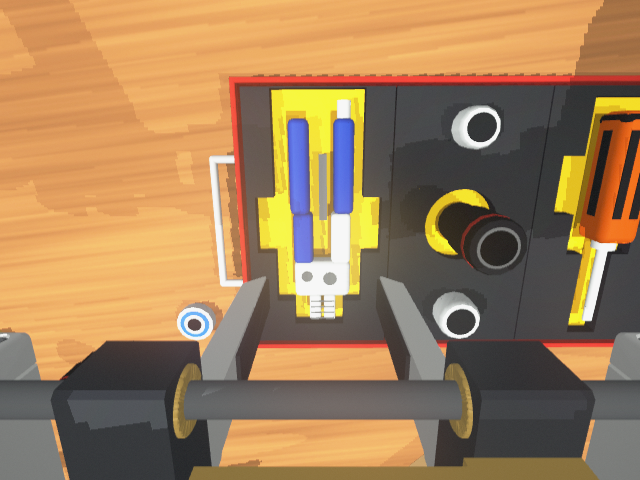

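The pliers lie in the cut-out, screw end at (343,100) and jaws at (322,318). I've one picture left, so I'll check numerically while the arm goes on to the wrench.

```bash
python3 - <<'E'
from h import *
im=cv2.imread('pics/w9.png'); m=camera_model('wrist')
print(ray(m,[(322,319)],25),ray(m,[(322,319)],21),'screw',ray(m,[(343,100)],20), 'cut rear',ray(m,[(320,90)],21))
print(im[300:330,322].tolist())
for z in (16,25,37):
  a=np.radians(-6.8); print(z,[proj(m,(495.6+x*np.cos(a),93.1+x*np.sin(a),z)).round(1).tolist() for x in (-85,51,73)])
E
```

```text
[[565.58778796  84.89431682]] [[567.7100303   84.63177033]] screw [[401.27388725 119.927096  ]] cut rear [[392.95798017 104.74347281]]
[[125, 140, 150], [131, 148, 154], [94, 134, 157], [75, 126, 155], [72, 124, 153], [77, 160, 191], [136, 162, 173], [114, 180, 205], [80, 195, 226], [76, 220, 242], [75, 226, 244], [107, 199, 222], [129, 195, 207], [96, 242, 247], [75, 246, 247], [73, 226, 245], [74, 157, 188], [136, 151, 158], [111, 115, 121], [76, 84, 96], [70, 80, 91], [71, 80, 92], [71, 81, 93], [77, 85, 96], [85, 90, 100], [84, 90, 99], [83, 89, 100], [83, 89, 100], [83, 90, 100], [82, 88, 98]]
16 [[[321.0, 118.1]], [[321.7, 292.4]], [[321.8, 316.6]]]
25 [[[321.0, 117.6]], [[321.7, 297.0]], [[321.8, 321.8]]]
37 [[[320.9, 116.8]], [[321.7, 303.7]], [[321.8, 329.3]]]
```

Request:
{"name": "carry_out", "arguments": {
  "slide": [
    [0.175, -1, 0],
    [0.175, -1, 0],
    [0.175, -1, 0],
    [0.175, -1, 0],
    [0.175, -1, 0],
    [0.175, -1, 0],
    [0.175, -1, 0],
    [0.175, -1, 0]
  ],
  "dr": [
    [0, 0, -0.008],
    [0, 0, -0.008],
    [0, 0, -0.008],
    [0, 0, -0.008],
    [0, 0, -0.008],
    [0, 0, -0.008],
    [0, 0, -0.008],
    [0, 0, -0.008]
  ],
  "gripper": [70, 70, 70, 70, 70, 70, 70, 70]
}}

```text
clock: 18.85
eef_pos: [544.7, -159.4, 208.2]
eef_rot: [3.141, -0.002, 2.967]
wrist_force: [-0.1, 1.0, 0.8]
finger_gap: 65.7
finger_force: 0.0
```

Request:
{"name": "carry_out", "arguments": {
  "slide": [
    [0.175, -0.925, 0],
    [0.175, -0.925, 0],
    [0.175, -0.925, 0],
    [0.175, -0.925, 0],
    [0.175, -0.925, 0],
    [0.175, -0.925, 0],
    [0.175, -0.925, 0],
    [0.175, -0.925, 0],
    [0.175, -0.925, 0]
  ],
  "dr": [
    [0, 0, 0],
    [0, 0, 0],
    [0, 0, 0],
    [0, 0, 0],
    [0, 0, 0],
    [0, 0, 0],
    [0, 0, 0],
    [0, 0, 0],
    [0, 0, 0]
  ],
  "gripper": [70, 70, 70, 70, 70, 70, 70, 70, 70]
}}

```text
clock: 19.6
eef_pos: [589.2, -387.0, 208.7]
eef_rot: [3.141, -0.001, 2.972]
wrist_force: [0.3, 0.1, -0.3]
finger_gap: 65.6
finger_force: 0.0
```

```bash
python3 - <<'E'
from h import *
m=camera_model('wrist'); im=camera('wrist'); s=read_state(); print(s['eef_pos'],s['eef_rot'],s['finger_gap'],s['joints'].round(2))
hsv=cv2.cvtColor(im,cv2.COLOR_RGB2HSV); H,S,V=cv2.split(hsv)
mk=(S<60)&(V>110); mk[345:]=0
for q in comps(mk,300): print(rect(m,q[0],10),q[1])
print(proj(m,[(588.8,-388.7,10),(588.8-76*.986,-388.7+76*.168,10),(588.8+76*.986,-388.7-76*.168,10)]))
cv2.imwrite('pics/w10.png',im[:,:,::-1])
E
```

```text
[ 589.30281605 -386.85894506  209.15675486] [ 3.14101531e+00 -7.55807632e-04  2.97229291e+00] 65.83905065442043 [-0.63  0.73  1.1   0.    1.31 -2.03]
(array([ 590.8, -388.8]), array([153.5,  39.8]), -11.0) [ 295  144   49  187 4976]
(array([ 638.3, -475.2]), array([82.1, 21.3]), -42.8) [ 195  277   62   68 1631]
(array([ 665.2, -319.4]), array([82.2, 21.4]), 23.2) [ 389  277   62   68 1633]
[[319.75205678 241.09427081]
 [319.30025262 142.13130157]
 [320.14428999 327.00884523]]
```

Request:
{"name": "carry_out", "arguments": {
  "slide": [
    [0.004, 0, -0.12],
    [0.004, 0, -0.24],
    [0.004, 0, -0.34],
    [0.004, 0, -0.4],
    [0.004, 0, -0.43],
    [0.004, 0, -0.438],
    [0.004, 0, -0.438],
    [0.004, 0, -0.438],
    [0.004, 0, -0.438],
    [0.004, 0, -0.438]
  ],
  "dr": [
    [0, 0, 0],
    [0, 0, 0],
    [0, 0, 0],
    [0, 0, 0],
    [0, 0, 0],
    [0, 0, 0],
    [0, 0, 0],
    [0, 0, 0],
    [0, 0, 0],
    [0, 0, 0]
  ],
  "gripper": [70, 70, 70, 70, 70, 70, 0, 0, 0, 0]
}}

```text
clock: 20.48
eef_pos: [590.2, -389.0, 101.2]
eef_rot: [-3.141, 0.002, 2.971]
wrist_force: [-0.9, 0.5, -0.3]
finger_gap: 42.4
finger_force: 0.0
```

Request:
{"name": "carry_out", "arguments": {
  "slide": [
    [0, 0, 0],
    [0, 0, 0],
    [0, 0, 0],
    [0, 0, 0],
    [0, 0, 0],
    [0, 0, 0],
    [0, 0, 0]
  ],
  "dr": [
    [0, 0, 0],
    [0, 0, 0],
    [0, 0, 0],
    [0, 0, 0],
    [0, 0, 0],
    [0, 0, 0],
    [0, 0, 0]
  ],
  "gripper": [0, 0, 0, 0, 0, 0, 0]
}}

```text
clock: 21.07
eef_pos: [589.9, -388.9, 100.0]
eef_rot: [-3.141, 0.0, 2.971]
wrist_force: [-0.6, -0.4, 1.1]
finger_gap: 18.2
finger_force: 40.0
```

Request:
{"name": "carry_out", "arguments": {
  "slide": [
    [0, 0, 0.08],
    [0, 0, 0.2],
    [0, 0, 0.32],
    [0, 0, 0.4],
    [-0.06, 0.6, 0.4],
    [-0.06, 0.6, 0.4],
    [-0.06, 0.6, 0.4],
    [-0.06, 0.6, 0.4],
    [-0.06, 0.6, 0.4]
  ],
  "dr": [
    [0, 0, 0],
    [0, 0, 0],
    [0, 0, 0],
    [0, 0, 0],
    [0, 0, 0.008],
    [0, 0, 0.008],
    [0, 0, 0.008],
    [0, 0, 0.008],
    [0, 0, 0.008]
  ],
  "gripper": [0, 0, 0, 0, 0, 0, 0, 0, 0]
}}

```text
clock: 21.82
eef_pos: [574.7, -234.2, 199.9]
eef_rot: [3.141, -0.001, 3.025]
wrist_force: [0.7, 0.1, -2.0]
finger_gap: 18.2
finger_force: 40.0
```

Request:
{"name": "carry_out", "arguments": {
  "slide": [
    [-0.06, 1, 0],
    [-0.06, 1, 0],
    [-0.06, 1, 0],
    [-0.06, 1, 0],
    [-0.06, 1, 0],
    [-0.06, 1, 0],
    [-0.06, 1, 0]
  ],
  "dr": [
    [0, 0, 0],
    [0, 0, 0],
    [0, 0, 0],
    [0, 0, 0],
    [0, 0, 0],
    [0, 0, 0],
    [0, 0, 0]
  ],
  "gripper": [0, 0, 0, 0, 0, 0, 0]
}}

```text
clock: 22.4
eef_pos: [559.3, 16.8, 199.9]
eef_rot: [3.141, -0.001, 3.026]
wrist_force: [0.2, 0.1, -1.2]
finger_gap: 18.2
finger_force: 40.0
```

Request:
{"name": "carry_out", "arguments": {
  "slide": [
    [-0.06, 0.9, 0],
    [-0.06, 0.9, 0],
    [-0.06, 0.9, 0],
    [-0.06, 0.9, 0],
    [-0.06, 0.9, 0],
    [-0.06, 0.9, 0],
    [-0.06, 0.9, 0]
  ],
  "dr": [
    [0, 0, 0],
    [0, 0, 0],
    [0, 0, 0],
    [0, 0, 0],
    [0, 0, 0],
    [0, 0, 0],
    [0, 0, 0]
  ],
  "gripper": [0, 0, 0, 0, 0, 0, 0]
}}

```text
clock: 22.98
eef_pos: [544.3, 239.6, 199.5]
eef_rot: [3.141, -0.0, 3.025]
wrist_force: [-0.4, -0.4, -2.0]
finger_gap: 18.5
finger_force: 40.0
```

Request:
{"name": "carry_out", "arguments": {
  "slide": [
    [-0.066, 0.736, 0],
    [-0.066, 0.736, 0],
    [-0.066, 0.736, 0],
    [-0.066, 0.736, 0],
    [-0.066, 0.736, 0],
    [-0.066, 0.736, 0],
    [-0.066, 0.736, 0],
    [-0.066, 0.736, 0]
  ],
  "dr": [
    [0, 0, 0],
    [0, 0, 0],
    [0, 0, 0],
    [0, 0, 0],
    [0, 0, 0],
    [0, 0, 0],
    [0, 0, 0],
    [0, 0, 0]
  ],
  "gripper": [0, 0, 0, 0, 0, 0, 0, 0]
}}

```text
clock: 23.65
eef_pos: [529.0, 418.9, 199.5]
eef_rot: [-3.141, -0.0, 3.02]
wrist_force: [1.2, 0.1, -2.9]
finger_gap: 18.5
finger_force: 40.0
```

```bash
python3 - <<'E'
from h import *
m=camera_model('wrist'); im=camera('wrist'); s=read_state(); print(s['eef_pos'],s['eef_rot'],s['finger_gap'],s['finger_force'])
hsv=cv2.cvtColor(im,cv2.COLOR_RGB2HSV); H,S,V=cv2.split(hsv)
y=(H>18)&(H<35)&(S>150)&(V>60)
a=np.radians(-6.8)
P=lambda x,yy,z=21:proj(m,(528.3+x*np.cos(a)-yy*np.sin(a),420.2+x*np.sin(a)+yy*np.cos(a),z))[0].round(1)
for x,yy in ((-88,0),(-50,18.5),(-50,-18.5),(0,36),(0,-36)): print((x,yy),P(x,yy))
for q in comps(y,100): print(q[1])
g=(S<60)&(V>110)
for r in sorted({int(P(-60,0)[1]),int(P(-50,0)[1]),int(P(-10,0)[1])}):
    for n,k in (('y',y),('g',g)):
        u=np.nonzero(k[r,250:400])[0]+250; print(r,n,(u.min(),u.max()) if len(u) else None)
cv2.imwrite('pics/w11.png',im[:,:,::-1])
E
```

```text
[529.09194676 418.64142277 199.7861962 ] [-3.14111523e+00 -2.14771377e-04  3.01926794e+00] 18.297633803664997 39.98584985733032
(-88, 0) [323.6 122.9]
(-50, 18.5) [350.  179.3]
(-50, -18.5) [297.5 179.6]
(0, 36) [372.5 247.2]
(0, -36) [275.5 247.6]
[ 132  118   96  224 4212]
[ 276  125   95  157 5049]
[ 119  144   48  131 1467]
[140 144  30  87 548]
[  3 213  56  25 575]
[ 34 240  31  40 401]
[153 243  29  24 486]
[170 278  12  73 261]
165 y (np.int64(297), np.int64(348))
165 g (np.int64(303), np.int64(343))
179 y (np.int64(298), np.int64(347))
179 g (np.int64(304), np.int64(342))
234 y (np.int64(276), np.int64(370))
234 g (np.int64(304), np.int64(341))
```

Request:
{"name": "carry_out", "arguments": {
  "slide": [
    [0.004, 0, -0.1],
    [0.004, 0, -0.2],
    [0.004, 0, -0.27],
    [0.004, 0, -0.31],
    [0.004, 0, -0.335],
    [0.004, 0, -0.35],
    [0.004, 0, -0.36],
    [0.004, 0, -0.363],
    [0.004, 0, -0.363],
    [0.004, 0, -0.363]
  ],
  "dr": [
    [0, 0, 0],
    [0, 0, 0],
    [0, 0, 0],
    [0, 0, 0],
    [0, 0, 0],
    [0, 0, 0],
    [0, 0, 0],
    [0, 0, 0],
    [0, 0, 0],
    [0, 0, 0]
  ],
  "gripper": [0, 0, 0, 0, 0, 0, 0, 0, 0, 0]
}}

```text
clock: 24.53
eef_pos: [529.6, 420.4, 109.9]
eef_rot: [3.141, 0.001, 3.021]
wrist_force: [-0.2, -0.6, -1.7]
finger_gap: 18.2
finger_force: 40.0
```

Request:
{"name": "carry_out", "arguments": {
  "slide": [
    [0, 0, 0],
    [0, 0, 0],
    [0, 0, 0],
    [0, 0, 0],
    [0, 0, 0],
    [0, 0, 0.04],
    [0, 0, 0.14],
    [0, 0, 0.3],
    [0, 0, 0.45],
    [0, 0, 0.45]
  ],
  "dr": [
    [0, 0, 0],
    [0, 0, 0],
    [0, 0, 0],
    [0, 0, 0],
    [0, 0, 0],
    [0, 0, 0],
    [0, 0, 0],
    [0, 0, 0],
    [0, 0, 0],
    [0, 0, 0]
  ],
  "gripper": [36, 36, 36, 36, 36, 36, 36, 36, 36, 36]
}}

```text
clock: 25.37
eef_pos: [530.8, 421.3, 231.2]
eef_rot: [3.133, 0.009, 3.021]
wrist_force: [-0.1, 0.6, 1.6]
finger_gap: 33.8
finger_force: 0.0
```

Request:
{"name": "carry_out", "arguments": {
  "slide": [
    [-0.6, 0, 0.2],
    [-0.6, 0, 0.2],
    [-0.6, 0, 0.2],
    [-0.6, 0, 0.2],
    [-0.6, 0, 0.2],
    [-0.6, 0, 0.2],
    [-0.6, 0, 0.2],
    [-0.6, 0, 0.2]
  ],
  "dr": [
    [0, 0, 0],
    [0, 0, 0],
    [0, 0, 0],
    [0, 0, 0],
    [0, 0, 0],
    [0, 0, 0],
    [0, 0, 0],
    [0, 0, 0]
  ],
  "gripper": [36, 36, 36, 36, 36, 36, 36, 36]
}}

```text
clock: 26.03
eef_pos: [380.2, 420.0, 271.2]
eef_rot: [-3.141, -0.0, 3.02]
wrist_force: [-0.0, -0.6, -0.4]
finger_gap: 33.5
finger_force: 0.0
```

```bash
python3 - <<'E'
from h import *
t=camera('top')[:,:,::-1]; s=camera('side')[:,:,::-1]
a=cv2.resize(t[190:350,50:320],None,fx=2,fy=2,interpolation=cv2.INTER_CUBIC)[:, :400]
a=cv2.resize(t[195:345,60:320],(520,300),interpolation=cv2.INTER_CUBIC)
b=cv2.resize(s[150:300,150:330],(360,300),interpolation=cv2.INTER_CUBIC)
c=cv2.resize(t[120:400,400:600],(200,280))
o=np.zeros((600,800,3),np.uint8); o[:300,:520]=a; o[:280,540:740]=c; o[300:,:360]=b
cv2.imwrite('pics/final.png',o); print(read_state()['wrist_force'])
E
```

```text
[ 0.69187659 -1.43774554 -0.85009632]
```

View pics/final.png

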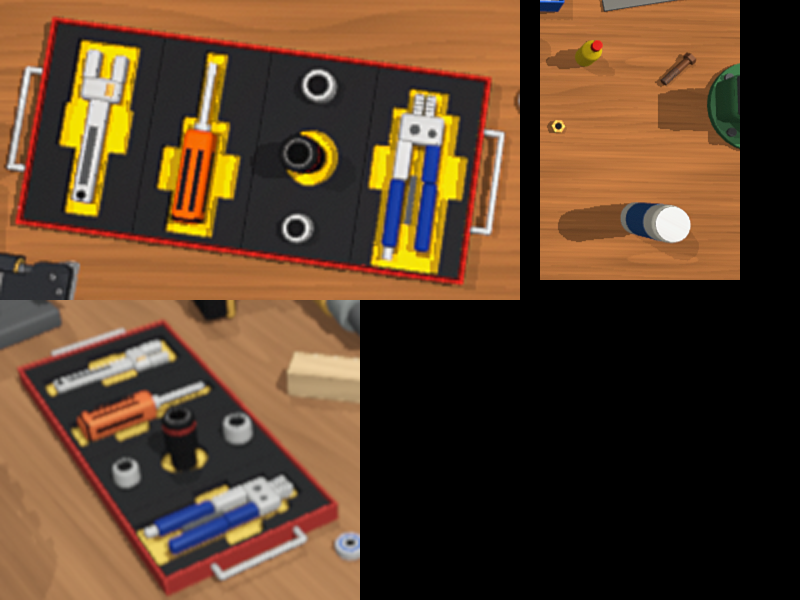

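The final views show all four tools down in their own cut-outs, with the can and the bottle standing where they were.

```bash
python3 -c "
from cell import *
print(sign_off())"
```

```text
the job is handed in; nothing more can be done
None
```

I put all four tools in their own cut-outs, left the spray can and oil bottle standing, and handed the job in at about 26 s of the 115 s allowed; hand-in returned no verdict.

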